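# Stop the key-cutting machine and hold its guard open

### The arm

A 6-joint arm with a two-finger parallel gripper is mounted at the origin on the work surface. World frame = base frame: x ahead of the robot, y to its left, z up, the work surface at z = 0. Lengths are in mm, angles in rad, forces in N, time in s.
With the tool pointing down it reaches from about 350 to 925 mm from the base axis. Payload 6.4 kg.
Tool frame: the origin (TCP) lies midway between the tips of the shut fingers; the grasp point (between the pads) lies 19 mm behind it; z points along the fingers, y is the line along which they close (so a half turn about z gives the same grasp; the last joint's range is limited). The gripper opens to 94 mm and grips with 3 to 60 N. Pads are 16 mm wide; open, the fingers measure 119 mm over their backs; the gripper's body (75 mm by 177 mm) begins 78 mm behind the grasp point.
Start: joints at [1.059, 0.245, 1.558, -0, 1.339, -0.174], TCP at [215.415, 613.278, 172.255] pointing down, gripper open.
Joint ranges: [-3.13, 3.13], [-1.02, 2.26], [0.13, 2.54], [-0.95, 4.09], [0.21, 2.88], [-2.74, 2.74]. Speed limits (rad/s): [2.57, 2.57, 3.14, 3.14, 3.14, 3.14].

### API

Orientations are given as a 3x3 rotation matrix whose columns are the frame's x, y, z axes.
In Python, from station import bot gives the robot as it stands.
- The arm moves only by the tool step_arm, never from a script. Its argument "rows" is a list of rows, each a list of 6 numbers: the shift along the tool's x, y, z in mm, then the turn, a rotation vector about the tool's x, y, z in degrees. A call has exactly 8 rows; each row is the pose to reach, as a shift and turn from the pose commanded when the call began, along the tool's axes at that moment; what a row does not reach only later rows make up. A row lasts 1/10 s, in which the tool goes at most 50 mm and 8.59 degrees, less where a joint would pass 70% of its speed; a pose out of reach is approached as far as the arm can. A call with a gripper value outside its range is refused whole. "jaw" is the opening, from -1 (shut) to 1 (fully open), so that 0 is half open, set as the call begins (left out, the last holds). The fingers move at their own pace and stop on an object; "squeeze" is the grip in N (left out, the last holds). Time passes only in rows, so rows that repeat a pose let the fingers close, or fill a call up. It gives the time, the measured TCP pose, the force, the opening and the grip force at its end, in the units of the state.
- bot.sense(): the state, without advancing time (a new reading comes with each control period).
- bot.camera(name): name is "scene" or "top" or "wrist"; returns a dict with "pixels" (400x640x3 uint8, blue, green, red), "range_z" (400x640 float32, mm along the optical axis (not along the pixel's ray), 0 where there is no reading), "camera_matrix" (3x3 intrinsics, pixels), "extrinsics" (4x4, takes a point from world to camera coordinates); the wrist camera has in their place "tool_from_camera" (4x4, takes a point from camera to tool coordinates, whose origin is the TCP and whose axes are the flange's). Camera axes: x right, y down, z forward; pixel columns grow to the right and rows downward; lengths in mm; the calibration is good to about 2 mm. The wrist camera is an equidistant fisheye: a pixel r from the principal point sees the ray r / f radians off the axis. A picture is of the moment at which its call begins: read the wrist's pose just before it.
- bot.hand_in(): hands the job in; it is judged then, once.
The state is a dict: "t": time; "q": joint angles; "joint_vel": joint speeds; "effort": joint torques, N m; "tcp_pos": TCP position; "tcp_rot": TCP orientation; "ft_force": force on the tool from outside, world axes, zero at the start; "wrist_torque": the same for the moment, N m; "width": finger opening in mm; "gripper_force": force on a finger pad.
Only numpy, scipy, OpenCV 4.12 (cv2) and the standard library are available. Lean on these libraries where they do the work, as an engineer would, in place of code of your own. Each camera call takes 0.05 s, during which the arm holds its last target. There are 200 camera calls.

### The job

The duplicate key is cut, so shut down the key-cutting machine with its guard still closed: press the cutter's stop key (the mushroom key of the left-hand pair on the front panel) right down and let it come up, then the brush's stop key (the mushroom key of the right-hand pair), without pressing the small flat start keys. Then lift the clear guard, which has a grab bar across its front, to 60 degrees from shut and finish while still holding it there, not letting go, since its spring pulls it shut and the clerk has to reach in for the key. Leave the loose key, the padlock and the other things on the machine and the counter where they are.

Things in the scene. Friction and masses are not known exactly. Their poses are not given: they have to be found in the camera images.
- machine: Key-cutting machine, fixed: grey base 400 mm deep (its x) by 380 wide (y), deck 60 mm above the counter, motor housing 172 mm high at the back. Origin: centre of the base at counter height; x points to its back, away from the robot, y to the operator's left. Front panel: four black keys in a row at x = -165 mm: cutter start y = +128, cutter stop +76, brush start -52, brush stop -104 mm.
- cutter_stop_top (a point): Centre of the top of the cutter's stop key: black mushroom key, head 36 mm across, top 30 mm above the panel (90 mm above the counter), pressed straight down. The second key from the left.
- cutter_stop (a joint): How far the cutter's stop key is pressed, in m: 0 up, 0.006 right down; a spring returns it (1.5 N to start it, 5 N right down). It counts as pressed from 0.004.
- brush_stop_top (a point): Centre of the top of the brush's stop key: the same mushroom key, 36 mm across, the one farthest to the right.
- brush_stop (a joint): How far the brush's stop key is pressed, in m: 0 up, 0.006 right down, same spring.
- cutter_start_top (a point): Centre of the top of the cutter's start key (not to be pressed): small flat key, 20 mm across in a 30 mm steel collar, top 13 mm above the panel, 52 mm to the left of the cutter's stop key.
- cutter_start (a joint): How far the cutter's start key is pressed, in m: 0 up, 0.004 right down.
- brush_start_top (a point): Centre of the top of the brush's start key (not to be pressed): same small flat key, 52 mm to the left of the brush's stop key.
- brush_start (a joint): How far the brush's start key is pressed, in m: 0 up, 0.004 right down.
- guard (a joint): Angle of the guard in rad: 0 shut, grows as its front is raised, 1.5 at its back stop; 60 degrees is 1.047. Its weight and spring always pull it shut, with 2 to 4 N at the bar.
- guard_hinge (a point): Middle of the guard's hinge line, along the machine's y axis, 85 mm behind the machine's origin, 185 mm above the counter. The guard is a clear plastic hood with dark edges, 240 mm wide, reaching 137 mm forward of the hinge and 75 mm down when shut.
- bar_mid (a point): Middle of the guard's grab bar: straight round bar 12 mm thick along the machine's y axis, 144 mm long between two posts, 42 mm clear in front of the hood. Shut: 145 mm above the counter, 185 mm in front of and 40 mm below the hinge line, 85 mm above the deck. It moves with the guard about the hinge, is 325 mm above the counter at 60 degrees, and being round can turn between fingers.
- tag_key: Bystander: a brass key 50 mm long, 4 mm thick, lying loose on the panel between the two pairs of keys. Origin: middle of its underside.
- padlock: Bystander: brass padlock 42 by 44 by 20 mm with a steel shackle, lying on the left-hand strip of the deck beside the guard. Origin: middle of its body's underside.
- calculator: Bystander: black desk calculator 150 by 105 by 20 mm, on the counter to the right of the machine. Origin: middle of its underside.
- mug: Bystander: steel mug 82 mm wide, 95 mm high, on the counter beside the machine. Origin: middle of its underside.
- tape_roll: Bystander: roll of clear tape 100 mm wide, 48 mm high, lying flat on the counter beside the machine. Origin: middle of its underside.
- wrench: Bystander: steel open-ended wrench 170 mm long, lying flat on the counter in front of the machine. Origin: middle of its underside.
- spray_can: Bystander: spray can 54 mm wide, 165 mm high, standing on the counter beside the machine. Origin: middle of its underside.

How it is judged:
By the outcome, as a careful person would: the job done as asked, in the order asked, and still so for the second after the job is handed in, while the arm keeps its last pose, push and grip.
It also fails if it takes over 51 s, if anything falls off the work surface, if the arm or the gripper's body presses on something with over 40 N, if the wrist force passes 120 N, or if a joint passes its speed limit or range.

## Working session

There is one attempt and no reset: what is moved stays moved. The work goes in short steps, Python scripts to look and compute and a tool call to move; the robot and the scene stay as the last step left them, time stands still between calls to the robot, and variables do not carry over. Pictures are saved under pics/ and viewed, at most 10 in all, crops included, and the job is handed in when it is done.

Besides the shell and the picture viewer there is one more tool, called after "Request:" by a JSON object that holds its "method" and its "body". step_arm: Moves the arm, as the interface text tells. Its arguments: {"type":"object","properties":{"rows":{"type":"array"},"jaw":{"type":"number"},"squeeze":{"type":"number"}},"required":["rows"]}

```bash
mkdir -p pics; ls
python3 - <<'E'
from station import bot
import cv2,numpy as np,pickle
s=bot.sense();print(s['t'],s['tcp_pos'],s['tcp_rot'],s['width'])
for n in('top','scene'):
    c=bot.camera(n);pickle.dump(c,open(n+'.pkl','wb'));cv2.imwrite(f'pics/{n}.png',c['pixels']);print(c['camera_matrix'],c['extrinsics'])
E
```

```text
pics
0.0 [215.09295773 612.67575151 171.17845273] [[-9.43498700e-01  3.31374945e-01 -9.21159142e-04]
 [ 3.31376067e-01  9.43497324e-01 -1.64400406e-03]
 [ 3.24329430e-04 -1.85636579e-03 -9.99998224e-01]] 93.94770750669214
[[384.19765807   0.         319.05556889]
 [  0.         384.19765807 199.94649897]
 [  0.           0.           1.        ]] [[-2.74421843e-02 -9.99494630e-01 -1.60440496e-02  3.82201113e+01]
 [-9.94117053e-01  2.89698196e-02 -1.04364906e-01  5.94551980e+02]
 [ 1.04776956e-01  1.30856623e-02 -9.94409651e-01  1.20937626e+03]
 [ 0.00000000e+00  0.00000000e+00  0.00000000e+00  1.00000000e+00]]
[[491.9626008    0.         321.50368311]
 [  0.         491.9626008  206.00642334]
 [  0.           0.           1.        ]] [[-8.37002353e-01  5.46880719e-01 -1.86692406e-02  4.58874574e+02]
 [ 3.75845241e-01  5.49765815e-01 -7.45987871e-01 -1.14696325e+02]
 [-3.97702673e-01 -6.31410348e-01 -6.65697796e-01  1.47294334e+03]
 [ 0.00000000e+00  0.00000000e+00  0.00000000e+00  1.00000000e+00]]
```

View pics/top.png

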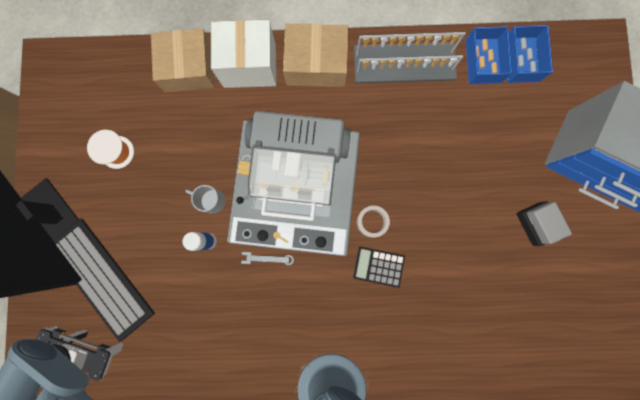

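View pics/scene.png

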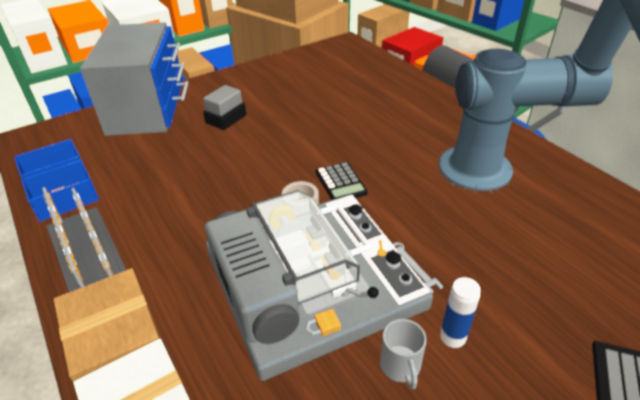

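The top view shows the panel with the stop keys near (263,235) and (321,242), the start keys near (246,233) and (304,240), and the grab bar near (287,217). The scene view agrees: mug and spray can stand to the machine's left. I'll zoom in and measure.

```bash
cat > h.py <<'E'
import numpy as np,pickle,cv2
def ray(c,u,v,z):
    K=c['camera_matrix'];E=c['extrinsics'];R=E[:3,:3];t=E[:3,3]
    d=R.T@np.linalg.solve(K,[u,v,1.]);o=-R.T@t
    return o+d*(z-o[2])/d[2]
E
python3 - <<'E'
from h import *
c=pickle.load(open('top.pkl','rb'));p=c['pixels']
x0,y0=225,185
cv2.imwrite('pics/crop.png',cv2.resize(p[y0:y0+75,x0:x0+130],None,fx=6,fy=6,interpolation=cv2.INTER_CUBIC))
g=cv2.cvtColor(p,cv2.COLOR_BGR2GRAY)
m=((g<45)*255).astype('uint8');m[:185]=0;m[260:]=0;m[:,:225]=0;m[:,355:]=0
n,l,st,ce=cv2.connectedComponentsWithStats(m)
for i in range(1,n):
    if st[i,4]>15: print(st[i],ce[i],ray(c,*ce[i],90), np.median(c['range_z'][l==i]))
E
```

```text
(no output)
```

View pics/crop.png

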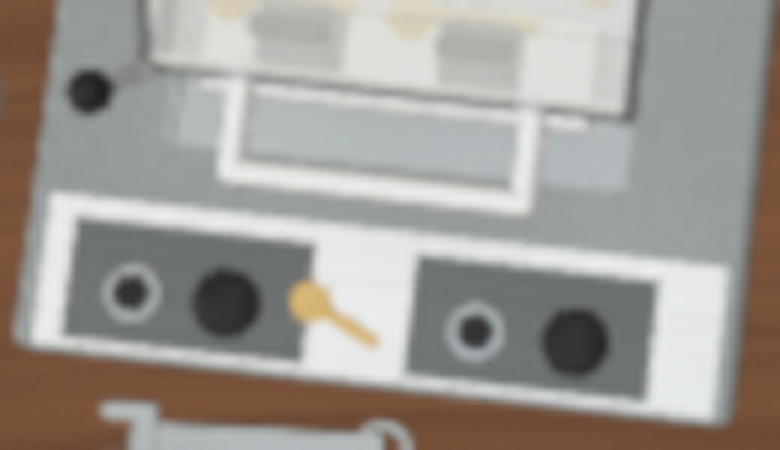

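The crop shows the stop mushrooms at crop pixels (226,302) and (576,342), and the bar running from (225,172) to (525,205).

Run:
```python
from h import *
c=pickle.load(open('top.pkl','rb'));p=c['pixels']
g=cv2.cvtColor(p,cv2.COLOR_BGR2GRAY)
m=((g<75)*255).astype('uint8');m[:185]=0;m[260:]=0;m[:,:225]=0;m[:,355:]=0
n,l,st,ce=cv2.connectedComponentsWithStats(m)
K=[]
for i in range(1,n):
    if 25<st[i,4]<200: print(st[i],ce[i],ray(c,*ce[i],85).round(1), np.median(c['range_z'][l==i]))
A=ray(c,225+226/6-.4,185+302/6-.4,88);B=ray(c,225+576/6-.4,185+342/6-.4,88)
print(A,B,np.linalg.norm(A-B))
y=(A-B)[:2];y/=np.linalg.norm(y);x=np.array([y[1],-y[0]]);print('yaw',np.degrees(np.arctan2(x[1],x[0])))
O=(A[:2]+B[:2])/2+165*x+14*y;print('O',O)
for n,q in dict(cs=(-165,76),bs=(-165,-104),bar=(-100,0),hinge=(85,0)).items():print(n,O+q[0]*x+q[1]*y)
for u,v in((225,172),(525,205)):print('barend',ray(c,225+u/6-.4,185+v/6-.4,148))
```

```text
[237 197   6   7  33] [239.48484848 199.60606061] [598.  267.2  85. ] 1161.3832
[257 230  11  11  92] [262.23913043 235.05434783] [486.6 197.9  85. ] 1174.4744
[316 237  10  11  90] [320.46666667 241.61111111] [461.7  19.9  85. ] 1170.0205
[486.90441433 197.29387079  88.        ] [461.74526847  19.4414722   88.        ] 179.62310069079734
yaw -8.051683645104426
O [639.65922041  99.11871922]
cs [486.93080978 197.48046273]
bs [461.71887302  19.25488026]
bar [540.64500793 113.12535075]
hinge [723.82130102  87.21308242]
barend [548.85355752 187.23376452 148.        ]
barend [528.64848101  41.60228002 148.        ]
```

Request:
{"method": "step_arm", "body": {"rows": [[0, 0, -45, 0, 0, 0], [-38, -29, -60, 0, 0, -3], [-76, -58, -60, 0, 0, -6], [-114, -87, -60, 0, 0, -9], [-152, -116, -60, 0, 0, -11.3], [-190, -146, -60, 0, 0, -11.3], [-228, -175, -60, 0, 0, -11.3], [-266, -204, -60, 0, 0, -11.3]], "jaw": -1, "squeeze": 30}}

```text
t: 0.9
tcp_pos: [399.2, 330.8, 231.9]
tcp_rot: [[-0.99, 0.14, -0.0], [0.14, 0.99, -0.0], [0.0, -0.0, -1.0]]
ft_force: [0.9, 0.8, 0.4]
width: 33.3
gripper_force: 0.0
```

Request:
{"method": "step_arm", "body": {"rows": [[-30, -34, 0, 0, 0, 0], [-60, -68, 0, 0, 0, 0], [-90, -102, 0, 0, 0, 0], [-106, -120, 0, 0, 0, 0], [-106, -120, 30, 0, 0, 0], [-106, -120, 60, 0, 0, 0], [-106, -120, 60, 0, 0, 0], [-106, -120, 60, 0, 0, 0]]}}

```text
t: 1.7
tcp_pos: [486.6, 199.0, 172.2]
tcp_rot: [[-0.99, 0.14, -0.001], [0.14, 0.99, -0.0], [0.001, -0.0, -1.0]]
ft_force: [-0.1, 0.3, 0.5]
width: 0.3
gripper_force: 0.0
```

Run:
```python
from station import bot
import cv2,pickle
s=bot.sense();c=bot.camera('wrist');c['s']=s;pickle.dump(c,open('w.pkl','wb'));cv2.imwrite('pics/w.png',c['pixels'])
print(s['t'],s['tcp_pos'],s['width'],c['camera_matrix'],c['tool_from_camera'].round(3))
```

```text
1.7 [486.57860516 198.9995357  172.21714909] 0.3239472644684365 [[309.70691629   0.         319.97776085]
 [  0.         309.70691629 207.14258221]
 [  0.           0.           1.        ]] [[-1.00000e-03 -9.74000e-01 -2.27000e-01  6.67580e+01]
 [ 1.00000e+00 -1.00000e-03 -1.00000e-03 -1.60100e+00]
 [ 1.00000e-03 -2.27000e-01  9.74000e-01 -2.12518e+02]
 [ 0.00000e+00  0.00000e+00  0.00000e+00  1.00000e+00]]
```

View pics/w.png

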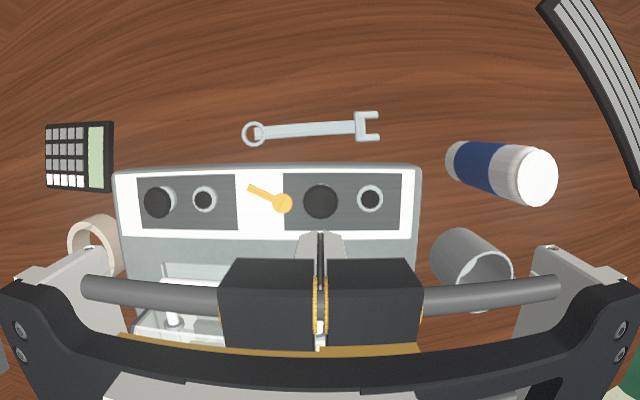

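The wrist view shows the cutter stop key at (320,201), straight ahead of the fingers, and the brush stop at (158,202). I'll cast those onto z=90.

```bash
cat >> h.py <<'E'
def wray(c,u,v,z):
    K=c['camera_matrix'];T=c['tool_from_camera'];s=c['s']
    a=np.array([u-K[0,2],v-K[1,2]]);r=np.linalg.norm(a);th=r/K[0,0]
    d=np.r_[np.sin(th)*a/r,np.cos(th)];R=np.array(s['tcp_rot'])
    d=R@T[:3,:3]@d;o=np.array(s['tcp_pos'])+R@T[:3,3]
    return o+d*(z-o[2])/d[2]
E
python3 - <<'E'
from h import *
c=pickle.load(open('w.pkl','rb'));g=cv2.cvtColor(c['pixels'],cv2.COLOR_BGR2GRAY)
m=((g<70)*255).astype('uint8');m[:175]=0;m[225:]=0;m[:,:120]=0;m[:,420:]=0
n,l,st,ce=cv2.connectedComponentsWithStats(m)
for i in range(1,n):
    if st[i,4]>80: print(st[i],ce[i],wray(c,*ce[i],90).round(1))
E
```

```text
[306 186  31  32 151] [325.13907285 199.42384106] [481.3 202.7  90. ]
[145 188  26  29 107] [161.64485981 198.3364486 ] [454.9  31.   90. ]
[361 191  18  17 162] [370.16666667 198.68518519] [486.7 246.6  90. ]
```

Run:
```python
from h import *
c=pickle.load(open('w.pkl','rb'))
for u,v in((320.5,201.5),(157,202)):print(wray(c,u,v,89).round(1))
```

```text
[482.9 198.   89. ]
[458.   23.4  89. ]
```

Request:
{"method": "step_arm", "body": {"rows": [[2, 0, 35, 0, 0, 0], [2, 0, 70, 0, 0, 0], [2, 0, 78, 0, 0, 0], [2, 0, 82, 0, 0, 0], [2, 0, 85, 0, 0, 0], [2, 0, 87, 0, 0, 0], [2, 0, 88, 0, 0, 0], [2, 0, 88, 0, 0, 0]]}}

```text
t: 2.55
tcp_pos: [485.5, 199.4, 85.0]
tcp_rot: [[-0.99, 0.14, 0.001], [0.14, 0.99, 0.0], [-0.001, 0.0, -1.0]]
ft_force: [0.2, 0.1, -0.0]
width: 0.3
gripper_force: 0.0
```

Request:
{"method": "step_arm", "body": {"rows": [[0, 0, 1, 0, 0, 0], [0, 0, 2, 0, 0, 0], [0, 0, 2, 0, 0, 0], [0, 0, 2, 0, 0, 0], [0, 0, 2, 0, 0, 0], [0, 0, 2, 0, 0, 0], [0, 0, 2, 0, 0, 0], [0, 0, 2, 0, 0, 0]]}}

```text
t: 3.35
tcp_pos: [484.9, 199.3, 82.3]
tcp_rot: [[-0.99, 0.14, -0.0], [0.14, 0.99, -0.0], [0.0, -0.0, -1.0]]
ft_force: [0.4, -0.3, 0.5]
width: 0.3
gripper_force: 0.0
```

Run:
```python
from station import bot
import cv2
print(bot.sense()['ft_force'],bot.sense()['tcp_pos'],bot.sense()['effort'])
c=bot.camera('wrist');d=bot.camera('scene')
a=cv2.resize(c['pixels'][150:300,220:420],None,fx=2,fy=2)
b=cv2.resize(d['pixels'][180:330,300:500],None,fx=2,fy=2)
cv2.imwrite('pics/p.png',cv2.hconcat([a,b]))
```

```text
[ 0.39183406 -0.34821859  0.50104765] [484.91569702 199.27438653  82.25297847] [ 5.17112076e-04 -3.08186889e+01 -2.85815245e+01  7.02654070e-03
  7.58816628e-02  9.82739692e-06]
```

View pics/p.png

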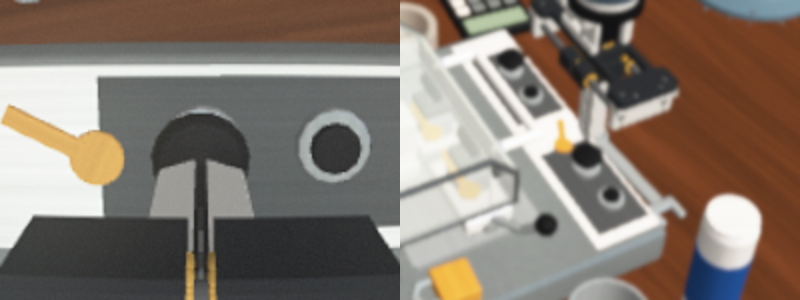

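The left half shows the finger tips overlapping the middle of the cutter stop cap. The right half (scene view) shows the cap at crop (587,155) with the tips just beyond it. There is no contact force yet, so I'll check the actual tip and cap heights with depth.

Run:
```python
from station import bot
from h import *
s=bot.sense();c=bot.camera('wrist');K=c['camera_matrix'];T=c['tool_from_camera'];R=np.array(s['tcp_rot'])
z=c['range_z']
def P(u,v):
    a=np.array([u-K[0,2],v-K[1,2]]);r=np.linalg.norm(a);th=r/K[0,0]
    d=np.r_[np.tan(th)*a/r,1]*z[v,u]
    return (np.array(s['tcp_pos'])+R@(T[:3,:3]@d+T[:3,3])).round(1),z[v,u]
for u,v in((310,235),(330,235),(320,210),(320,215),(303,225),(320,222),(337,222),(280,200),(311,245),(387,224)):print(u,v,*P(u,v))
E=np.linalg.inv(np.vstack([np.c_[T[:3,:3],T[:3,3]],[0,0,0,1]]))
for q in([8,0,0],[-8,0,0],[0,0,0],[8,13,0],[8,-13,0]):
    d=E[:3,:3]@np.array(q)+E[:3,3];r=np.hypot(d[0],d[1]);print(q,K[:2,2]+np.arctan2(r,d[2])*K[0,0]*d[:2]/r)
d=bot.camera('scene');
for q in(s['tcp_pos'],[485,198,90]):
    p=d['extrinsics']@np.r_[q,1];u=d['camera_matrix']@p[:3];print(u[:2]/u[2],p[2])
    uu,vv=(u[:2]/u[2]).astype(int);print(d['range_z'][vv-6:vv+7:3,uu-6:uu+7:3])
```

```text
310 235 [473.6 193.1 124. ] 179.17378
330 235 [475.4 204.6 123.6] 179.52188
320 210 [468.6 199.6  86.8] 213.9734
320 215 [471.7 199.2  88.5] 213.09592
303 225 [477.3 186.4  88. ] 215.20433
320 222 [476.1 198.6  90.5] 212.11012
337 222 [478.5 210.2  88.1] 214.64735
280 200 [462.6 169.1  60.6] 239.1668
311 245 [473.1 194.3 142.8] 160.62152
387 224 [490.  247.9  72.8] 230.80632
[8, 0, 0] [322.68908783 219.7021195 ]
[-8, 0, 0] [322.66085144 240.9187645 ]
[0, 0, 0] [322.67588548 230.42452241]
[8, 13, 0] [340.92409182 219.66942602]
[8, -13, 0] [304.43847035 219.70577374]
[393.27795923 257.791988  ] 1099.5293721270555
[[1146.7086 1146.1068 1145.6699 1146.9166 1214.8564]
 [1101.4816 1097.8285 1099.4329 1100.2762 1105.5107]
 [1091.8958 1093.7396 1089.7789 1093.0563 1095.2672]
 [1092.1227 1088.411  1086.8574 1086.8143 1089.9359]
 [1104.8368 1089.3798 1087.1598 1091.2523 1107.2352]]
[393.16951631 255.10870021] 1095.1254931548917
[[1149.3481 1148.4014 1065.5487 1219.5054 1221.1981]
 [1139.6738 1108.3259 1103.9481 1103.1725 1215.1139]
 [1099.8105 1095.595  1097.0364 1100.1868 1098.4517]
 [1095.2959 1090.8544 1088.4467 1093.4884 1093.3757]
 [1093.2349 1088.5239 1087.0853 1086.6611 1089.5636]]
```

Run:
```python
from station import bot
from h import *
s=bot.sense();c=bot.camera('wrist');K=c['camera_matrix'];T=c['tool_from_camera'];R=np.array(s['tcp_rot'])
print(s['ft_force'],s['tcp_pos'],s['q'])
z=c['range_z']
def P(u,v):
    a=np.array([u-K[0,2],v-K[1,2]]);r=np.linalg.norm(a);th=r/K[0,0]
    d=np.r_[np.tan(th)*a/r,1]*z[v,u]
    return (T[:3,:3]@d+T[:3,3]).round(1)
for v in range(200,262,3):print(v,P(312,v),P(320,v),P(329,v), c['pixels'][v,[312,320,329],0])
```

```text
[0.43809763 0.19939595 0.45944865] [484.95312084 199.28274823  82.26806019] [ 1.73427811e-01  5.37671486e-02  1.94682618e+00  3.48752828e-05
  1.14092667e+00 -1.25678911e+00]
200 [17.8 -8.1 21.4] [17.8 -1.9 21.4] [17.9  5.  21.2] [106 105 105]
203 [15.6 -8.1 20.7] [16.5 -1.9 16.9] [15.5  5.  21.2] [105 131 105]
206 [15.  -7.9 13. ] [18.4 -1.9 -1.9] [14.7  4.8 14.4] [164 139 170]
209 [16.4 -7.5 -2.4] [16.8 -1.9 -3.9] [16.4  4.4 -2.5] [46 48 47]
212 [14.9 -7.4 -5. ] [15.  -1.9 -5.4] [14.7  4.3 -4.4] [52 54 54]
215 [13.3 -7.4 -7. ] [13.  -1.9 -5.8] [12.9  4.3 -5.6] [56 62 58]
218 [11.3 -7.4 -7.6] [11.3 -1.9 -7.4] [11.2  4.3 -7.3] [57 60 56]
221 [ 8.9 -7.4 -6.7] [ 8.9 -1.9 -6.6] [ 9.1  4.3 -7.5] [56 54 55]
224 [ 6.6 -7.5 -6. ] [ 7.  -1.9 -7.6] [ 7.2  4.3 -8.3] [59 60 51]
227 [ 4.8 -7.4 -7.3] [ 4.6 -1.9 -6.6] [ 5.   4.3 -7.9] [56 53 52]
230 [ 2.9 -7.4 -8.3] [ 2.9 -1.9 -8.2] [ 2.8  4.3 -8.1] [69 53 60]
233 [ 11.1  -6.5 -40.5] [  9.4  -1.9 -35.2] [ 10.9   3.4 -39.7] [151  49 155]
236 [ 10.8  -6.4 -45. ] [  9.2  -1.9 -40.2] [ 10.6   3.3 -44.4] [152  50 151]
239 [ 11.2  -6.2 -51.4] [  9.4  -1.9 -46.2] [ 10.7   3.1 -49.9] [150  46 151]
242 [ 10.9  -6.1 -55.4] [  9.1  -1.9 -50.5] [ 11.    3.  -55.8] [151  44 152]
245 [ 11.1  -6.  -60.7] [ 10.   -1.8 -57.8] [ 10.8   2.9 -59.9] [150  48 150]
248 [ 11.1  -5.9 -65.1] [  9.2  -1.8 -60.1] [ 10.6   2.8 -63.9] [149  47 150]
251 [ 11.1  -5.8 -69.5] [  9.1  -1.8 -64.1] [ 10.5   2.7 -67.7] [151  43 151]
254 [ 11.3  -5.7 -73.7] [  9.2  -1.8 -68.6] [ 10.4   2.6 -71.5] [151  56 151]
257 [ 10.9  -5.6 -76.6] [  9.5  -1.8 -73.4] [ 10.9   2.4 -76.7] [153  58 153]
260 [  35.1   -3.8 -137.5] [  9.6  -1.8 -77.4] [  34.6    0.7 -136.5] [44 55 44]
```

The depth shows the cap at z≈90, which is unpressed. The finger tips end about 37 mm behind the nominal TCP, so they are still about 29 mm above the cap. I'll descend further in small steps and watch the force.

Request:
{"method": "step_arm", "body": {"rows": [[0, 0, 5, 0, 0, 0], [0, 0, 10, 0, 0, 0], [0, 0, 15, 0, 0, 0], [0, 0, 18, 0, 0, 0], [0, 0, 20, 0, 0, 0], [0, 0, 22, 0, 0, 0], [0, 0, 24, 0, 0, 0], [0, 0, 24, 0, 0, 0]]}}

```text
t: 4.4
tcp_pos: [484.8, 199.3, 58.0]
tcp_rot: [[-0.99, 0.14, -0.0], [0.14, 0.99, -0.0], [0.0, -0.0, -1.0]]
ft_force: [0.1, 0.8, -0.2]
width: 0.8
gripper_force: 0.0
```

```bash
cat > d.py <<'E'
from station import bot
from h import *
s=bot.sense();c=bot.camera('wrist');K=c['camera_matrix'];T=c['tool_from_camera']
print(s['t'],s['ft_force'].round(2),s['tcp_pos'].round(1))
z=c['range_z']
def P(u,v):
    a=np.array([u-K[0,2],v-K[1,2]]);r=np.linalg.norm(a);th=r/K[0,0]
    d=np.r_[np.tan(th)*a/r,1]*z[v,u]
    return (T[:3,:3]@d+T[:3,3]).round(1)
for v in range(194,245,3):print(v,P(312,v),P(329,v), c['pixels'][v,[312,329],0])
E
python3 d.py
```

```text
4.4 [ 0.09  0.79 -0.18] [484.8 199.3  58. ]
194 [27.1 -7.4 -2.7] [27.1  4.3 -2.6] [126 127]
197 [25.  -7.4 -2.4] [25.   4.3 -2.6] [103 100]
200 [22.9 -7.4 -2.9] [22.9  4.3 -2.8] [105 102]
203 [20.9 -7.4 -3.2] [20.9  4.3 -3.2] [107 104]
206 [18.7 -7.5 -2.8] [18.8  4.3 -3.3] [104 104]
209 [16.8 -7.4 -3.9] [16.5  4.4 -3. ] [104 105]
212 [14.8 -7.4 -4.6] [14.6  4.4 -3.6] [108 135]
215 [ 14.2  -7.3 -10.7] [13.8  4.2 -9.1] [188 197]
218 [ 16.8  -6.8 -27.9] [ 16.3   3.7 -26.2] [50 46]
221 [ 15.2  -6.8 -29.2] [ 14.8   3.7 -27.6] [49 53]
224 [ 13.6  -6.8 -30.2] [ 13.6   3.6 -30.3] [58 58]
227 [ 11.7  -6.8 -30.1] [ 11.8   3.6 -30.7] [54 58]
230 [  9.9  -6.8 -30.6] [ 10.2   3.6 -31.8] [73 64]
233 [ 11.1  -6.5 -40.3] [ 11.    3.4 -40.1] [151 152]
236 [ 10.6  -6.4 -44.5] [ 10.7   3.3 -44.8] [150 152]
239 [ 10.8  -6.3 -50.1] [ 11.1   3.1 -51.1] [151 153]
242 [ 10.7  -6.2 -54.9] [ 11.    3.  -55.8] [150 150]
```

Request:
{"method": "step_arm", "body": {"rows": [[0, 0, 2, 0, 0, 0], [0, 0, 4, 0, 0, 0], [0, 0, 6, 0, 0, 0], [0, 0, 7, 0, 0, 0], [0, 0, 8, 0, 0, 0], [0, 0, 9, 0, 0, 0], [0, 0, 10, 0, 0, 0], [0, 0, 10, 0, 0, 0]]}}

```text
t: 5.25
tcp_pos: [485.6, 199.4, 50.8]
tcp_rot: [[-0.99, 0.14, 0.0], [0.14, 0.99, -0.0], [-0.0, -0.0, -1.0]]
ft_force: [-6.0, -1.7, 17.5]
width: 0.2
gripper_force: 9.0
```

Contact at 17.5 N against the 5 N needed, so the key is bottomed. Next I'll lift and move 180 mm along -y to the brush stop.

Request:
{"method": "step_arm", "body": {"rows": [[0, 0, -25, 0, 0, 0], [0, 0, -50, 0, 0, 0], [0, -40, -50, 0, 0, 0], [0, -80, -50, 0, 0, 0], [0, -120, -50, 0, 0, 0], [0, -160, -50, 0, 0, 0], [0, -180, -50, 0, 0, 0], [0, -180, -50, 0, 0, 0]]}}

```text
t: 6.05
tcp_pos: [459.2, 19.3, 97.8]
tcp_rot: [[-0.99, 0.144, -0.001], [0.144, 0.99, -0.0], [0.001, -0.0, -1.0]]
ft_force: [0.1, -1.0, -0.5]
width: 0.3
gripper_force: 0.0
```

Request:
{"method": "step_arm", "body": {"rows": [[0, 0, 18, 0, 0, 0], [0, 0, 36, 0, 0, 0], [0, 0, 36, 0, 0, 0], [0, 0, 36, 0, 0, 0], [0, 0, 36, 0, 0, 0], [0, 0, 36, 0, 0, 0], [0, 0, 36, 0, 0, 0], [0, 0, 36, 0, 0, 0]]}}

```text
t: 6.85
tcp_pos: [460.0, 21.0, 62.7]
tcp_rot: [[-0.99, 0.14, 0.001], [0.14, 0.99, -0.0], [-0.001, -0.0, -1.0]]
ft_force: [0.3, -0.4, -0.3]
width: 0.3
gripper_force: 0.0
```

```bash
python3 d.py
python3 - <<'E'
from station import bot
import cv2
c=bot.camera('wrist');d=bot.camera('scene')
a=cv2.resize(c['pixels'][150:300,200:520],None,fx=2,fy=2)
cv2.imwrite('pics/b.png',a)
E
```

```text
6.85 [ 0.28 -0.4  -0.31] [460.   21.   62.7]
194 [26.3 -7.5  1.7] [26.5  4.4  0.6] [115 117]
197 [24.4 -7.5  0.5] [24.2  4.4  1.1] [116 114]
200 [22.1 -7.5  1.3] [22.   4.5  1.7] [117 118]
203 [20.  -7.5  0.9] [19.9  4.5  1.4] [120 120]
206 [17.5 -7.6  2. ] [17.7  4.5  1.2] [118 114]
209 [15.3 -7.6  2.1] [15.3  4.5  2.1] [119 119]
212 [14.7 -7.4 -4.4] [14.8  4.3 -4.5] [165 185]
215 [ 17.1  -7.  -21.8] [ 16.8   3.9 -20.5] [56 65]
218 [ 15.6  -6.9 -23.4] [ 15.6   3.8 -23.3] [59 60]
221 [ 14.3  -6.9 -25.9] [ 14.3   3.8 -26. ] [62 62]
224 [ 12.2  -6.9 -25.5] [ 12.4   3.8 -26. ] [67 67]
227 [ 10.7  -6.9 -26.9] [ 11.    3.7 -27.9] [69 66]
230 [  8.7  -6.9 -26.8] [  8.6   3.8 -26.6] [80 70]
233 [ 11.1  -6.5 -40.4] [ 10.9   3.4 -39.8] [174 174]
236 [ 10.6  -6.4 -44.5] [ 10.8   3.3 -44.9] [172 173]
239 [ 10.8  -6.3 -50.2] [ 10.9   3.1 -50.6] [174 171]
242 [ 10.8  -6.1 -55.3] [ 10.8   3.  -55.1] [174 170]
```

View pics/b.png

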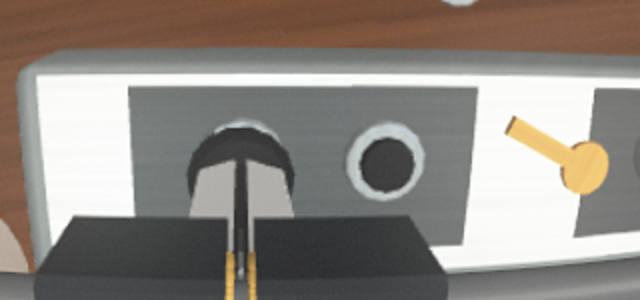

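The fingers are centred over the brush stop cap (cap centre near crop (241,170)), and the start key is well clear at (386,163). I'll press by the same amount as before.

Request:
{"method": "step_arm", "body": {"rows": [[0, 0, 4, 0, 0, 0], [0, 0, 7, 0, 0, 0], [0, 0, 9, 0, 0, 0], [0, 0, 11, 0, 0, 0], [0, 0, 12, 0, 0, 0], [0, 0, 13, 0, 0, 0], [0, 0, 14, 0, 0, 0], [0, 0, 14, 0, 0, 0]]}}

```text
t: 7.8
tcp_pos: [460.2, 20.9, 50.7]
tcp_rot: [[-0.99, 0.14, -0.001], [0.14, 0.99, -0.0], [0.001, -0.0, -1.0]]
ft_force: [-8.0, 1.3, 20.5]
width: 0.5
gripper_force: 10.2
```

Request:
{"method": "step_arm", "body": {"rows": [[0, 0, -45, 0, 0, 0], [0, 0, -90, 0, 0, 0], [0, 0, -135, 0, 0, 8], [0, 0, -180, 0, 0, 16], [-10, 15, -200, 0, 0, 24], [-22, 35, -200, 0, 0, 32], [-35, 55, -200, 0, 0, 40], [-45, 70, -200, 0, 0, 48]], "jaw": -0.06}}

```text
t: 8.6
tcp_pos: [514.5, 85.0, 247.8]
tcp_rot: [[-0.554, 0.833, -0.001], [0.833, 0.554, 0.0], [0.0, -0.0, -1.0]]
ft_force: [0.3, -0.1, -0.5]
width: 44.1
gripper_force: 0.0
```

Run:
```python
from station import bot
import numpy as np
s=bot.sense();R=s['tcp_rot'];print(s['tcp_pos'],s['width'],np.degrees(np.arctan2(R[1,1],R[0,1])))
print(R.T@(np.array([540,113.5,248])-s['tcp_pos']))
```

```text
[514.48878128  84.9599946  247.76239632] 44.13218435083801 33.64011668798168
[ 9.62803923 37.04929474 -0.2475158 ]
```

Request:
{"method": "step_arm", "body": {"rows": [[4, 15, 0, 0, 0, 8], [10, 37, 0, 0, 0, 16], [10, 37, 0, 0, 0, 24], [10, 37, 0, 0, 0, 32], [10, 37, 0, 0, 0, 40], [10, 37, 0, 0, 0, 42], [10, 37, 0, 0, 0, 42], [10, 37, 0, 0, 0, 42]]}}

```text
t: 9.4
tcp_pos: [539.0, 113.0, 247.7]
tcp_rot: [[0.139, 0.99, -0.001], [0.99, -0.139, -0.0], [-0.0, -0.001, -1.0]]
ft_force: [-0.5, -0.5, 0.5]
width: 44.4
gripper_force: 0.0
```

Run:
```python
from station import bot
from h import *
s=bot.sense();c=bot.camera('wrist');c['s']=s;pickle.dump(c,open('w2.pkl','wb'));cv2.imwrite('pics/w2.png',c['pixels']);print(s['tcp_pos'],s['tcp_rot'].round(3),s['q'].round(2))
```

```text
[538.95491    113.00015454 247.72790764] [[ 0.139  0.99  -0.001]
 [ 0.99  -0.139 -0.   ]
 [-0.    -0.001 -1.   ]] [ 0.   -0.04  1.73 -0.    1.45  0.14]
```

View pics/w2.png

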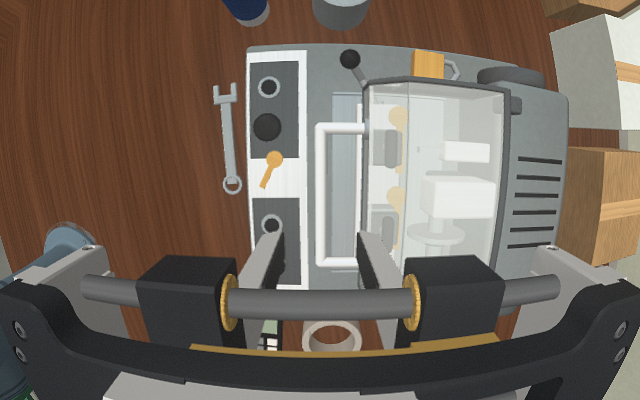

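The bar is vertical in the wrist view at column ≈321, rows 130–263, between the fingers and in front of the hood (which starts at column ≈365).

Run:
```python
from h import *
c=pickle.load(open('w2.pkl','rb'));s=c['s'];K=c['camera_matrix'];T=c['tool_from_camera'];z=c['range_z']
def P(u,v):
    a=np.array([u-K[0,2],v-K[1,2]]);r=np.linalg.norm(a);th=r/K[0,0]
    return T[:3,:3]@(np.r_[np.tan(th)*a/r,1]*z[v,u])+T[:3,3]
for u,v in((321,150),(321,180),(321,210),(321,240)):
    print(z[v,u-6:u+7:2].round());print((wray(c,u,v,148)).round(1),'tool',P(u,v).round(1),(s['tcp_pos']+s['tcp_rot']@P(u,v)).round(1))
for e in((321,127),(321,264)):print(wray(c,*e,148).round(1))
for q in((278,235),(275,240),(364,235),(366,242),(392,260),(250,260)):print(q,P(*q).round(1))
```

```text
[308. 306. 305. 304. 305. 307. 394.]
[545.4 162.  148. ] tool [49.6 -0.3 96.7] [545.4 162.2 151. ]
[403. 313. 312. 311. 312. 314. 403.]
[541.2 131.8 148. ] tool [19.4 -0.4 96.8] [541.2 132.2 151. ]
[411. 320. 319. 320. 319. 321. 412.]
[536.8 100.7 148. ] tool [-12.   -0.4  97.9] [536.8 101.1 149.8]
[422. 328. 327. 327. 327. 329. 421.]
[532.2  68.1 148. ] tool [-44.8  -0.4  98.1] [532.3  68.6 149.6]
[548.7 185.  148. ]
[528.3  40.4 148. ]
(278, 235) [  8.  -25.5 -44.6]
(275, 240) [  7.8 -26.1 -52.6]
(364, 235) [  8.   23.9 -44.7]
(366, 242) [  7.3  23.6 -54.8]
(392, 260) [  7.6  32.3 -81.1]
(250, 260) [  8.1 -33.8 -82.1]
```

Request:
{"method": "step_arm", "body": {"rows": [[0, 0, 35, 0, 0, 0], [0, 0, 70, 0, 0, 0], [0, 0, 100, 0, 0, 0], [0, 0, 120, 0, 0, 0], [0, 0, 135, 0, 0, 0], [0, 0, 148, 0, 0, 0], [0, 0, 156, 0, 0, 0], [0, 0, 156, 0, 0, 0]]}}

```text
t: 10.25
tcp_pos: [538.8, 113.0, 91.5]
tcp_rot: [[0.14, 0.99, -0.001], [0.99, -0.14, -0.0], [-0.0, -0.001, -1.0]]
ft_force: [0.4, 0.3, -0.5]
width: 44.1
gripper_force: 0.0
```

Request:
{"method": "step_arm", "body": {"rows": [[0, 0, 0, 0, 0, 0], [0, 0, 0, 0, 0, 0], [0, 0, 0, 0, 0, 0], [0, 0, 0, 0, 0, 0], [0, 0, 0, 0, 0, 0], [0, 0, 0, 0, 0, 0], [0, 0, 0, 0, 0, 0], [0, 0, 0, 0, 0, 0]], "jaw": -1, "squeeze": 30}}

```text
t: 11.05
tcp_pos: [539.4, 113.0, 92.5]
tcp_rot: [[0.14, 0.99, 0.001], [0.99, -0.14, 0.0], [0.0, 0.001, -1.0]]
ft_force: [-0.1, -0.2, 1.0]
width: 11.1
gripper_force: 30.0
```

Run:
```python
from station import bot
from h import *
s=bot.sense();c=bot.camera('wrist');print(s['tcp_pos'])
cv2.imwrite('pics/g.png',cv2.resize(c['pixels'][100:300,200:460],None,fx=2.5,fy=2.5))
# arc path of grip point: world offsets for guard angle a, expressed in tool axes (y=machine x, z=down)
for a in range(0,61,5):
    r=np.radians(a);x=-185*np.cos(r)-40*np.sin(r);z=-40*np.cos(r)+185*np.sin(r);print(a,round(x+185,1),round(-(z+40),1))
```

```text
[539.40675253 113.01314775  92.45513655]
0 0.0 -0.0
5 -2.8 -16.3
10 -4.1 -32.7
15 -4.0 -49.2
20 -2.5 -65.7
25 0.4 -81.9
30 4.8 -97.9
35 10.5 -113.3
40 17.6 -128.3
45 25.9 -142.5
50 35.4 -156.0
55 46.1 -168.6
60 57.9 -180.2
```

View pics/g.png

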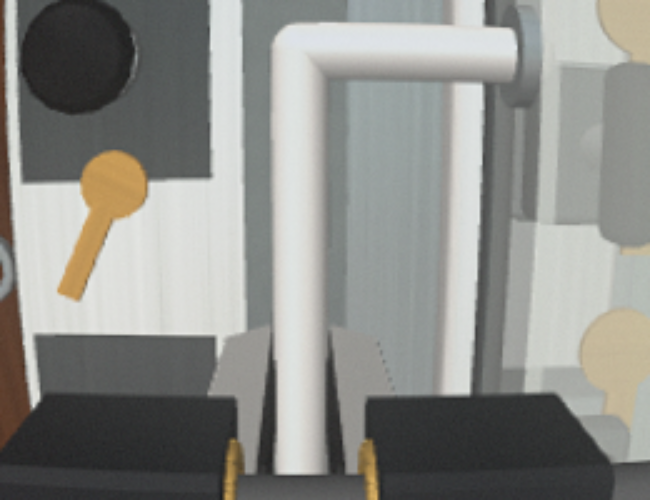

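The bar is gripped between the pads (crop (300,400)), with an opening of 11 mm and 30 N. I'll lift along the arc.

Request:
{"method": "step_arm", "body": {"rows": [[0, -2.2, -12.2, 0, 0, 0], [0, -3.6, -24.5, 0, 0, 0], [0, -4.2, -36.9, 0, 0, 0], [0, -4, -49.2, 0, 0, 0], [0, -3, -61.6, 0, 0, 0], [0, -1.2, -73.8, 0, 0, 0], [0, 1.4, -86, 0, 0, 0], [0, 4.8, -97.9, 0, 0, 0]]}}

```text
t: 11.9
tcp_pos: [542.8, 112.3, 190.6]
tcp_rot: [[0.14, 0.99, -0.003], [0.99, -0.14, -0.0], [-0.001, -0.003, -1.0]]
ft_force: [-2.7, -0.5, -4.5]
width: 11.1
gripper_force: 30.0
```

Request:
{"method": "step_arm", "body": {"rows": [[0, 4.2, -11.6, 0, 0, 0], [0, 9.1, -23, 0, 0, 0], [0, 14.7, -34, 0, 0, 0], [0, 21.1, -44.6, 0, 0, 0], [0, 30.6, -58.1, 0, 0, 0], [0, 41.3, -70.7, 0, 0, 0], [0, 53.1, -82.3, 0, 0, 0], [0, 53.1, -82.3, 0, 0, 0]]}}

```text
t: 12.7
tcp_pos: [595.7, 105.0, 278.0]
tcp_rot: [[0.14, 0.99, -0.002], [0.99, -0.14, 0.0], [-0.0, -0.002, -1.0]]
ft_force: [-16.1, -0.4, 12.6]
width: 11.0
gripper_force: 30.0
```

Run:
```python
from station import bot
from h import *
s=bot.sense();print(s['t'],s['tcp_pos'],s['ft_force'],s['width'])
c=bot.camera('wrist');s2=c['s']=s;d=bot.camera('scene')
K=c['camera_matrix'];T=c['tool_from_camera'];z=c['range_z']
def P(u,v):
    a=np.array([u-K[0,2],v-K[1,2]]);r=np.linalg.norm(a);th=r/K[0,0]
    return s['tcp_pos']+s['tcp_rot']@(T[:3,:3]@(np.r_[np.tan(th)*a/r,1]*z[v,u])+T[:3,3])
h=np.array([723,87.3,185])
x=np.array([.99,-.14,0])
for v in(140,170,200,225):
  for u in(316,320,324):
    p=P(u,v);q=p-h;a=q@x;b=q[2];print(u,v,p.round(1),'r',round(np.hypot(a,b),1),'ang',round(np.degrees(np.arctan2(b,-a)-np.arctan2(-40,185)),1))
cv2.imwrite('pics/f.png',cv2.hconcat([cv2.resize(c['pixels'],(400,250)),cv2.resize(d['pixels'],(400,250))]))
```

```text
12.7 [595.69744893 105.001781   278.00254553] [-16.0877518   -0.36050155  12.63770781] 11.003881334683639
316 140 [601.1 166.5 329.7] r 195.7 ang 59.9
320 140 [603.1 166.2 330. ] r 194.5 ang 60.4
324 140 [605.2 166.  331.1] r 194.0 ang 61.1
316 170 [598.9 151.1 330.6] r 196.4 ang 60.0
320 170 [600.9 150.8 330. ] r 194.6 ang 60.4
324 170 [603.  150.5 330.7] r 193.7 ang 61.0
316 200 [596.6 135.4 330.8] r 196.5 ang 60.1
320 200 [598.7 135.2 331.1] r 195.4 ang 60.6
324 200 [600.8 134.5 329.2] r 192.5 ang 60.7
316 225 [594.6 121.6 330.1] r 196.1 ang 59.9
320 225 [596.7 121.3 330.1] r 194.7 ang 60.4
324 225 [598.9 121.2 330.7] r 193.7 ang 61.0
```

View pics/f.png

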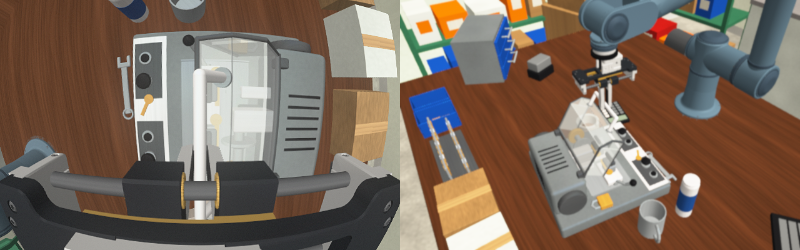

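The guard stands at about 60° (bar centre z≈324.5). The remaining force points radially outward from the hinge, so my path is about 2–3 mm inside the arc. I'll ease it off outward.

Request:
{"method": "step_arm", "body": {"rows": [[0, -0.5, -0.6, 0, 0, 0], [0, -1, -1.2, 0, 0, 0], [0, -1.5, -1.8, 0, 0, 0], [0, -2, -2.2, 0, 0, 0], [0, -2, -2.2, 0, 0, 0], [0, -2, -2.2, 0, 0, 0], [0, -2, -2.2, 0, 0, 0], [0, -2, -2.2, 0, 0, 0]]}}

```text
t: 13.6
tcp_pos: [593.7, 105.3, 276.3]
tcp_rot: [[0.14, 0.99, -0.002], [0.99, -0.14, -0.0], [-0.0, -0.002, -1.0]]
ft_force: [-5.5, -0.1, 1.4]
width: 11.2
gripper_force: 30.0
```

Run:
```python
from station import bot
from h import *
s=bot.sense();print(s['t'],s['tcp_pos'],s['ft_force'],s['width'])
c=bot.camera('wrist');K=c['camera_matrix'];T=c['tool_from_camera'];z=c['range_z']
def P(u,v):
    a=np.array([u-K[0,2],v-K[1,2]]);r=np.linalg.norm(a);th=r/K[0,0]
    return s['tcp_pos']+s['tcp_rot']@(T[:3,:3]@(np.r_[np.tan(th)*a/r,1]*z[v,u])+T[:3,3])
zs=[P(u,v)[2] for v in range(140,228,4) for u in range(317,324)]
zc=np.median(zs)-5.5
print(zc,np.degrees(np.arcsin((zc-185)/np.hypot(185,40))+np.arctan2(40,185)))
# key caps and bystanders versus the first top picture
t0=pickle.load(open('top.pkl','rb'));t1=bot.camera('top')
dd=cv2.absdiff(t0['pixels'],t1['pixels']).max(2)
for n,(a,b,e,f) in dict(tag=(228,245,270,292),padlock=(155,178,233,252),mug=(183,215,182,225),can=(230,253,180,218),wrench=(250,268,238,297),calc=(245,290,352,408),tape=(204,240,355,393)).items():print(n,(dd[a:b,e:f]>50).sum())
```

```text
13.6 [593.67441823 105.29573458 276.27113179] [-5.47713356 -0.05221782  1.36692684] 11.176843094427568
323.30529213186367 59.14650914687189
tag 292
padlock 282
mug 0
can 0
wrench 709
calc 0
tape 0
```

The relief left the angle at about 59.1°, so I'll nudge it 2.5 mm along the tangent.

Request:
{"method": "step_arm", "body": {"rows": [[0, 1, -0.9, 0, 0, 0], [0, 1.9, -2, 0, 0, 0], [0, 1.9, -2, 0, 0, 0], [0, 1.9, -2, 0, 0, 0], [0, 1.9, -2, 0, 0, 0], [0, 1.9, -2, 0, 0, 0], [0, 1.9, -2, 0, 0, 0], [0, 1.9, -2, 0, 0, 0]]}}

```text
t: 14.5
tcp_pos: [595.5, 105.0, 277.9]
tcp_rot: [[0.14, 0.99, -0.003], [0.99, -0.14, 0.0], [-0.0, -0.003, -1.0]]
ft_force: [-6.5, 0.1, 1.0]
width: 11.0
gripper_force: 30.0
```

```bash
cat > e.py <<'E'
from station import bot
from h import *
s=bot.sense();print(s['t'],s['tcp_pos'],s['ft_force'],s['width'],s['gripper_force'])
c=bot.camera('wrist');K=c['camera_matrix'];T=c['tool_from_camera'];z=c['range_z']
def P(u,v):
    a=np.array([u-K[0,2],v-K[1,2]]);r=np.linalg.norm(a);th=r/K[0,0]
    return s['tcp_pos']+s['tcp_rot']@(T[:3,:3]@(np.r_[np.tan(th)*a/r,1]*z[v,u])+T[:3,3])
zc=np.median([P(u,v)[2] for v in range(140,228,4) for u in range(317,324)])-5.5
print(zc,np.degrees(np.arcsin((zc-185)/np.hypot(185,40))+np.arctan2(40,185)))
g=cv2.cvtColor(c['pixels'],cv2.COLOR_BGR2HSV)
a=c['pixels'];b=bot.camera('scene')['pixels']
cv2.imwrite('pics/z.png',cv2.hconcat([a[20:300,110:430],b[120:400,200:480]]))
E
python3 e.py
```

```text
14.5 [595.46902707 105.02753935 277.94697726] [-6.49891344  0.10430144  1.00815358] 10.954048084023842 30.00216454267502
324.9072418679474 59.861629031757005
```

View pics/z.png

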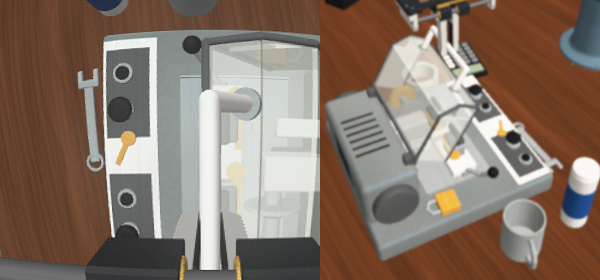

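The guard is held at about 60° with the bar in the grip. The loose key (crop (125,145)), the wrench and the padlock are where they were. Handing in.

```bash
python3 -c "
from station import bot
print(bot.hand_in())"
```

```text
the job is handed in; nothing more can be done
None
```

I pressed the cutter stop key and then the brush stop key fully down and released each without touching the start keys, then raised the guard to about 60° (59.9° by camera). I handed in at about 14.5 s with the bar still gripped at 30 N; in the last views the bystanders were where they started.

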